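Close and clamp a sliding membrane test cell with its draw latch

ROBOT

A 7-joint arm with a two-finger parallel gripper is mounted at the origin on a cart in front of the work surface, level with it; the furniture and walls round the work are solid. World frame = base frame: x ahead of the robot, y to its left, z up, the work surface at z = 0. Lengths are in m, angles in degrees, forces in N, time in s.
With the tool pointing down it reaches from about 0.35 to 0.775 m from the base axis. Payload 3.1 kg.
Tool frame: the origin (TCP) lies on the centre line of the jaws, within the pads' length; the fingertips stand 17 mm ahead of it and the grasp point (between the pads) lies 2 mm behind it (robot.tip_reach is the distance from the TCP to the fingertips, in m); z points along the fingers, y is the direction in which the jaws open and shut (so a half turn about z gives the same grasp; the last joint's range is limited). The gripper opens to 85 mm and grips with 20 to 120 N. Pads are 22 mm wide; open, the fingers measure 114 mm over their backs; the gripper's body (76 mm by 85 mm) begins 54 mm behind the grasp point. The pads swing forward as they close: fully open they stand 13 mm farther back than shut.
Start: joints at [-72.519, 17.813, 0.802, 86.603, -0.252, 75.585, -1.558], TCP at [0.187, 0.517, 0.216] pointing down, gripper open.
Joint ranges: [-154.91, 154.91], [-16.99, 109.72], [-72.82, 74.43], [7.12, 147.25], [-82.49, 262.49], [11.32, 116.49], [-174.64, 174.64]. Speed limits (degrees/s): [159.86, 159.86, 180, 180, 180, 180, 180].

INTERFACE

Orientations are given as [roll, pitch, yaw] about the fixed x, y, z axes, in that order (R = Rz(yaw) Ry(pitch) Rx(roll)).
In Python, from station import robot, fingers, vision, workorder, recognise gives the robot as it stands. Calls block until the motion is done:
- robot.move_to(position, orientation): joint-space move of the TCP to a pose.
- robot.line_to(position, orientation=None, velocity=0.15, f_stop=None): straight line of the TCP; orientation=None keeps the orientation; velocity is the mean speed in m/s. With f_stop (N) it stops when the force on the tool has changed by that much, and returns True; else False.
- robot.move_j(angles): joint-space move.
- fingers.gripper_to(opening, force=None): opening from 0.0 (shut) to 1.0 (fully open); force is the grip in N (None keeps the last); returns when the fingers have stopped.
- robot.pause(seconds).
- robot.inverse_kinematics(position, orientation): joint angles nearest the present ones, or None.
- vision.grab_frame(name): name is "side" or "top" or "wrist"; returns the picture (480x640x3 uint8, red, green, blue); there is no depth.
- vision.calibration(name): a dict with "mtx" (3x3 intrinsics, pixels), "extrinsics" (4x4, takes a point from world to camera coordinates); the wrist camera has in their place "T_tool_cam" (4x4, takes a point from camera to tool coordinates, whose origin is the TCP and whose axes are the flange's). Camera axes: x right, y up, looking along -z (the intrinsics and any distortion apply to the point x, -y, -z); pixel columns grow to the right and rows downward; lengths in m; the calibration is good to about 2 mm. A picture is of the moment at which its call begins: read the wrist's pose just before it. calibration takes no time and is no camera call.
A pose or a line that the arm cannot do raises robot.PlanningError and nothing moves.
- workorder.close_job(): hands the job in, once; it reports no verdict.
Trained networks look in the newest picture that a camera, given by its name, has taken for a name from the list of things; names that differ only in an ending like _2 or _b are one class to them, and where a whole thing is asked for, a point or a joint stands for the part that bears it (a point fixed in the world has none). Each returns a list of dicts, best first, with "p" (0 to 1); they miss things now and then, are a little off and sometimes report something else, mostly with a low value. They report only what shows in the picture. A call takes as long as a camera call.
- recognise(label, camera): "rect" ([centre column, centre row, width, height] in pixels, round what is visible of it).
Readings, each from a call of its own:
- robot.current_time_s(): time.
- robot.current_joint_positions(): joint angles.
- robot.current_dq(): joint speeds.
- robot.current_joint_torque(): joint torques, N m.
- robot.current_tool_pos(): TCP position.
- robot.current_eef_rot(): TCP orientation.
- robot.current_contact_force(): force on the tool from outside, world axes, zero at the start.
- robot.current_torque(): the same for the moment, N m.
- robot.current_finger_gap(): opening from 0.0 (shut) to 1.0 (fully open).
Only numpy, scipy, OpenCV 4.12 (cv2) and the standard library are available. Lean on these libraries where they do the work, as an engineer would, in place of code of your own. Each camera call takes 0.05 s, during which the arm holds its last target. There are 200 camera calls.

TASK

Close the membrane test cell for a run: squeeze the red lock tab of the sliding half and, keeping it squeezed, slide that half along its rods until it meets the black gasket of the fixed half, then let go so that the tab springs out and locks. Hook the wire loop of the draw latch down behind the keeper on the sliding half and press the latch lever over centre until it lies flat and the gasket stays clamped. Leave the bottle, timer, petri dish and marker beside it where they are.

Things in the scene. Friction and masses are not known exactly. Their poses are not given: they have to be found in the camera images.
- cell: membrane test cell, fixed to the bench: base plate 110 (x) x 300 (y) mm, top 16 mm up. Origin: centre of its underside; y along the two rods from the fixed half (y = -132 to -88 mm) to the sliding half, z up; loop, lever, keeper share these axes. Clear blocks: x = +-35 mm, tops at z = 98 mm. Gasket face at y = -82.5 mm; rod end block y = 122 to 138 mm, 46 mm high
- carriage (a joint): sliding half (m): gap from its face to the relaxed gasket; 0 = touching, larger = open (+y), at most 0.095; below 0 = gasket squashed (15 N per mm). Starts 0.062 to 0.090. Friction 2 N. With the tab out, a pawl stops it at each tooth of a rack (11 mm apart, 0.010 to 0.055); from 0.006 down it is in the wide home slot: locked, yet free to be drawn against the gasket
- lock_tab (a joint): how far the red lock tab is squeezed in (m): 0 = out (pawl in the rack), 0.006 = fully in; the pawl is clear of the teeth above 0.005. Spring 5 N at first, 12 N fully in
- slide_grip (a point): where to pinch the sliding half: between red lock tab (-x side) and fixed grey cheek (+x side) standing on its tail, 95 mm behind its face. Squeeze along the cell's x. Outer width 40 mm with the tab out, 34 mm squeezed (this point is the middle when squeezed). Tab and cheek are 26 mm long in y, tops 13 mm above this point; the tail plate lies 25 mm below it
- lever (a joint): draw-latch lever (rad): 0 = flat, pointing to the cell's -y; pi/2 = upright; more = leaning to +y, at most 2.4. Stays where left (friction 0.03 N m). Starts 0.35 to 0.65. With the loop hooked it stiffens below about 1.0 (3 to 5 N at its pad), passes centre at 0.2, then snaps to 0 and holds itself
- loop (a joint): wire loop's angle relative to the lever (rad): the loop's slope above level (rising to +y) is this value minus the lever's. Starts 0.87 to 1.0. Stays where left (friction 0.02 N m)
- lever_pivot (a point): lever's pivot axis (along the cell's x), on the fixed half, z = 116 mm, 10 mm behind the gasket face. The lever is 21 mm wide, 62 mm from pivot to tip, its faces 0.5 mm below and 6.5 mm above the line through the pivot. The loop's pivot is on the lever 12 mm from this axis (0.2 rad below the lever's line when flat), so moving the loop's crossbar moves the lever along
- lever_pad (a point): middle of the upper face (up when the lever is flat) of the black thumb pad near the lever's end, 50 mm from the pivot
- loop_bar (a point): middle of the wire loop's crossbar, 4.4 mm thick, 30 mm wide along the cell's x, 48 mm from the loop's pivot on the lever; this bar goes behind the keeper. With the loop level (slope 0) the bar is 2.4 mm higher than that pivot. The loop's side wires run at x = +-14 mm
- loop_pull (a point): centre of the yellow pull at the end of the loop, to be pinched across its 34 mm width (along the cell's x); 22 mm tall, 6.5 mm thick, leaning outwards 28 degrees from upright when the loop is level; it is then 16 mm to +y of and 10 mm above the crossbar
- keeper (a point): seat of the crossbar's centre, on top of the sliding half, 30 mm behind its face, z = 116 mm. The keeper is an 18 mm wide steel hook: post ending 2.2 mm to -y of here, lip reaching 3.3 mm to +y of here, 4.2 to 8.4 mm above. The bar must come down at least 5.5 mm to +y of here, to between level with here and 7 mm below (foot), then be drawn to -y under the lip
- bottle_mid (a point): centre of the clear bottle with blue cap, 68 mm wide, 139 mm tall; leave it standing
- timer_mid (a point): centre of the white bench timer, 43 x 66 x 57 mm; leave it
- petri_mid (a point): centre of the small petri dish, 60 mm wide, 15 mm tall; leave it
- marker_mid (a point): centre of the white marker pen with blue cap, 128 mm long, 13 mm thick; leave it

How it is judged (in metres and radians):
On the way, in this order (a step that is already met when the one before it is completed fails the run):
1. the sliding half is home against the gasket (within 6.5 mm of touching it) with its lock tab sprung out (value of joint carriage below 0.0065 m and value of joint lock_tab below 0.001 m), for 0.2 s.
2. the loop's crossbar is behind the keeper under its lip while the lever is still up (y of loop_bar in the frame of keeper between -0.003 and 0.0035 m and z of loop_bar in the frame of keeper below 0.003 m and value of joint lever above 0.12 rad), for 0.1 s.
At the end, for the whole second after the job is handed in: the lever lies flat (within 0.06 rad) and at rest, the loop's crossbar is seated behind the keeper (within about 3 mm), the sliding half compresses the gasket by more than 1.5 mm, and the lock tab is out (within 1 mm) (value of joint lever below 0.06 rad and value of joint carriage below -0.0015 m and value of joint lock_tab below 0.001 m and y of loop_bar in the frame of keeper between -0.003 and 0.0035 m and z of loop_bar in the frame of keeper below 0.003 m and velocity of joint lever between -0.05 and 0.05 rad/s); the robot touches nothing.
It fails at once if the bottle is pushed more than 15 mm or tipped (distance of bottle_mid from where it was at the start of the episode above 0.015 m or angle between bottle_mid's own z axis and vertical above 0.3 rad).
It fails at once if the timer is pushed more than 15 mm (distance of timer_mid from where it was at the start of the episode above 0.015 m).
It fails at once if the petri dish is pushed more than 15 mm (distance of petri_mid from where it was at the start of the episode above 0.015 m).
It fails at once if the marker is pushed more than 15 mm (distance of marker_mid from where it was at the start of the episode above 0.015 m).
It also fails if it takes over 51 s, if anything falls off the work surface, if the arm or the gripper's body presses on something with over 40 N, if the wrist force passes 120 N, or if a joint passes its speed limit or range.

## Working session

There is one attempt and no reset: what is moved stays moved. The work goes in short steps, each a Python script; the robot and the scene stay as the last script left them, time stands still between calls to the robot, and variables do not carry over. Pictures are saved under pics/ and viewed, about 8 in all and at most 12, crops included, and the job is handed in when it is done.

```bash
ls; mkdir -p pics
python3 - <<'E'
from station import robot, fingers, vision, workorder, recognise
import cv2, numpy as np
for c in ("top","side"):
    im=vision.grab_frame(c); cv2.imwrite(f"pics/{c}0.png",im[:,:,::-1])
    k=vision.calibration(c); print(c,np.round(k["mtx"],1).tolist(),np.round(k["extrinsics"],4).tolist(),[x for x in k])
    for l in ("cell","carriage","slide_grip","lock_tab","lever","lever_pivot","lever_pad","loop_bar","loop_pull","keeper","bottle_mid","timer_mid","petri_mid","marker_mid"):
        r=recognise(l,c); print(l,[(np.round(d["rect"],1).tolist(),round(d["p"],2)) for d in r[:2]])
print(vision.calibration("wrist"),robot.current_time_s(),robot.current_eef_rot(),robot.tip_reach)
E
```

```text
pics
top [[465.4, 0.0, 316.9], [0.0, 465.4, 238.2], [0.0, 0.0, 1.0]] [[0.01, -0.9999, -0.0038, -0.0138], [0.9836, 0.0092, 0.1802, -0.6337], [-0.1802, -0.0056, 0.9836, -1.0883], [0.0, 0.0, 0.0, 1.0]] ['mtx', 'extrinsics']
cell [([327.7, 266.4, 127.2, 59.7], 0.64)]
carriage [([300.4, 263.3, 49.2, 38.0], 0.55)]
slide_grip [([301.8, 261.5, 54.0, 38.0], 0.83), ([370.7, 262.6, 48.6, 17.5], 0.48)]
lock_tab [([283.7, 264.4, 11.6, 5.0], 0.58), ([301.2, 261.4, 49.4, 39.6], 0.57)]
lever [([370.1, 262.4, 46.6, 21.1], 0.64), ([300.1, 263.6, 48.4, 40.9], 0.59)]
lever_pivot [([372.3, 264.9, 49.2, 16.5], 0.68)]
lever_pad [([371.1, 264.0, 40.8, 16.4], 0.63)]
loop_bar [([351.4, 263.9, 5.2, 16.1], 0.54)]
loop_pull [([302.3, 261.6, 50.2, 40.5], 0.68), ([353.0, 262.1, 9.2, 13.5], 0.53)]
keeper [([300.0, 260.5, 50.6, 38.0], 0.67)]
bottle_mid [([287.4, 178.7, 31.2, 35.2], 0.71)]
timer_mid [([360.0, 192.0, 28.0, 29.8], 0.76)]
petri_mid [([441.4, 307.5, 25.1, 23.3], 0.7), ([299.5, 261.6, 51.3, 40.3], 0.32)]
marker_mid [([202.9, 280.8, 53.9, 6.1], 0.49), ([286.8, 179.2, 30.0, 36.4], 0.23)]
side [[466.0, 0.0, 
[... 833 characters left out ...]
45.7], 0.74)]
timer_mid []
petri_mid [([399.1, 193.9, 24.7, 16.8], 0.54)]
marker_mid [([293.1, 394.2, 28.9, 67.9], 0.84)]
{'mtx': array([[424.37919837,   0.        , 316.17397846],
       [  0.        , 424.37919837, 237.24357286],
       [  0.        ,   0.        ,   1.        ]]), 'T_tool_cam': array([[ 5.42032186e-05,  9.64779693e-01,  2.63059198e-01,
         6.70174250e-02],
       [ 9.99999625e-01,  1.75120651e-04, -8.48311133e-04,
         2.75431179e-04],
       [-8.64500452e-04,  2.63059145e-01, -9.64779321e-01,
        -1.58516651e-01],
       [ 0.00000000e+00,  0.00000000e+00,  0.00000000e+00,
         1.00000000e+00]])} 1.5 [-1.79999316e+02  1.49009567e-03  1.60138113e+02] 0.017
```

Run:
```python
import cv2,numpy as np
t=cv2.imread("pics/top0.png");s=cv2.imread("pics/side0.png")
a=cv2.resize(t[210:330,230:470],(800,400),interpolation=cv2.INTER_CUBIC)
cv2.imwrite("pics/topc.png",a)
cv2.imwrite("pics/sidec.png",cv2.resize(s[150:360,200:480],(800,600),interpolation=cv2.INTER_CUBIC))
```

```text
(no output)
```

View pics/topc.png

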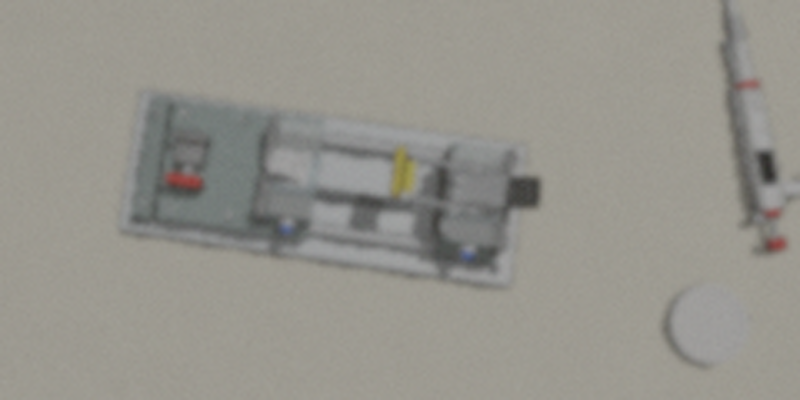

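View pics/sidec.png

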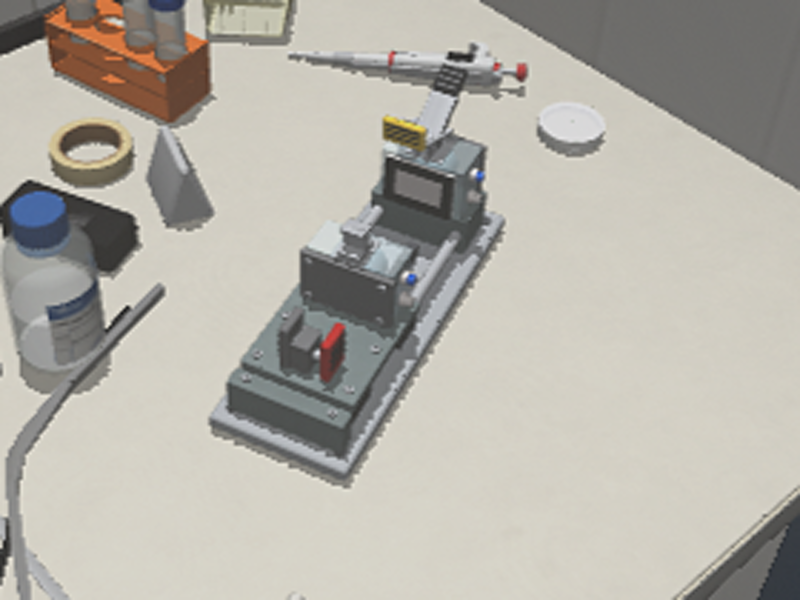

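View pics/top0.png

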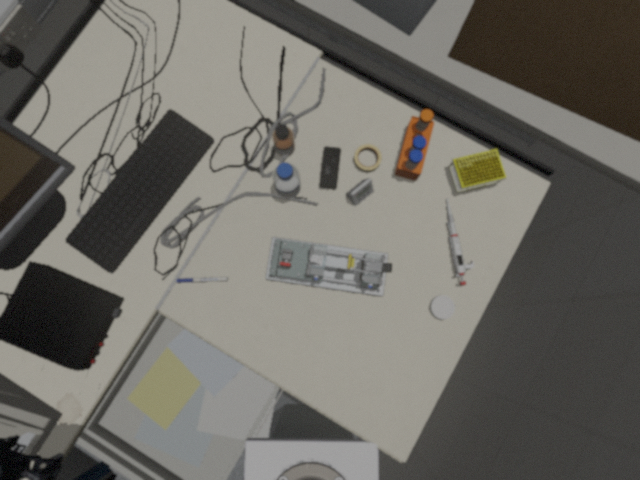

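```bash
cat > h.py <<'E'
from station import robot, fingers, vision, workorder, recognise
import cv2, numpy as np
from scipy.spatial.transform import Rotation as Rn
def cam(name,tool=None):
    k=vision.calibration(name)
    if name=="wrist":
        p,e=tool; T=np.eye(4); T[:3,:3]=Rn.from_euler("xyz",e,degrees=True).as_matrix(); T[:3,3]=p
        E=np.linalg.inv(T@k["T_tool_cam"])
    else: E=k["extrinsics"]
    return k["mtx"],np.asarray(E)
def proj(c,P):
    K,E=c; q=(np.atleast_2d(P)@E[:3,:3].T+E[:3,3])*[1,-1,-1]
    u=q@K.T; return u[:,:2]/u[:,2:]
def back(c,uv,z):
    K,E=c; out=[]
    for u in np.atleast_2d(uv):
        d=E[:3,:3].T@(np.linalg.solve(K,[u[0],u[1],1])*[1,-1,-1]); o=-E[:3,:3].T@E[:3,3]
        out.append(o+d*(z-o[2])/d[2])
    return np.array(out)
def snap(fn):
    t=(robot.current_tool_pos(),robot.current_eef_rot()); im=vision.grab_frame("wrist")
    cv2.imwrite("pics/"+fn,im[:,:,::-1]); np.save("pics/"+fn+".npy",np.array([t[0],t[1]])); return cam("wrist",t)
E
python3 - <<'E'
from h import *
w=back(cam("top"),[(274.1,237),(386.9,254.4),(382.4,295.5),(266.6,279.6)],.016); c=w.mean(0)
d=w[0]+w[3]-w[1]-w[2]; yaw=np.degrees(np.arctan2(-d[0],d[1]))
print(w.round(4),c,yaw)
robot.move_to([c[0],c[1],.23],[180,0,90+yaw])
cw=snap("w1.png")
for l in ("cell","carriage","slide_grip","lock_tab","lever","lever_pad","loop_bar","loop_pull","keeper"):
    r=recognise(l,"wrist"); print(l,[(np.round(d["rect"],1).tolist(),round(d["p"],2)) for d in r[:2]])
print(robot.current_tool_pos(),robot.current_eef_rot(),robot.current_time_s(),robot.current_joint_positions())
E
```

```text
[[ 0.6435  0.1021  0.016 ]
 [ 0.6013 -0.1852  0.016 ]
 [ 0.4976 -0.1722  0.016 ]
 [ 0.5345  0.118   0.016 ]] [ 0.56925397 -0.03432849  0.016     ] -7.7968359472979065
cell [([319.9, 224.1, 135.9, 415.5], 0.76), ([317.7, 131.8, 122.8, 171.9], 0.42)]
carriage [([317.4, 131.7, 126.9, 171.5], 0.94), ([299.9, 75.3, 28.1, 43.6], 0.58)]
slide_grip [([320.2, 134.2, 126.0, 167.5], 0.97)]
lock_tab [([300.4, 75.2, 28.1, 46.3], 0.77)]
lever [([321.4, 371.7, 54.9, 119.6], 0.93)]
lever_pad []
loop_bar [([318.9, 344.4, 56.9, 65.3], 0.95)]
loop_pull [([318.8, 343.6, 56.2, 60.4], 0.82)]
keeper [([316.2, 135.7, 120.7, 169.2], 0.75)]
[ 0.56923356 -0.03432999  0.23001763] [-1.79998637e+02 -7.22759111e-04  8.22007875e+01] 4.3917 [-31.20710637  24.55697437  47.92565042  83.117623   -18.23509918
  80.35951667   9.36688025]
```

View pics/w1.png

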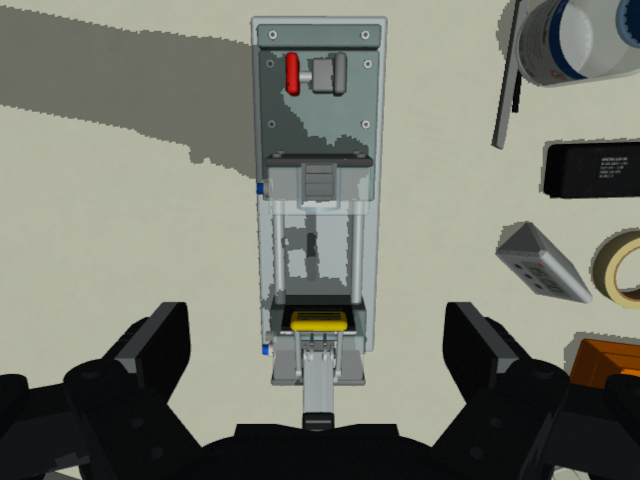

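Run:
```python
import cv2,numpy as np
t=cv2.imread("pics/w1.png")
f=lambda a:cv2.resize(a,None,fx=2.5,fy=2.5,interpolation=cv2.INTER_CUBIC)
cv2.imwrite("pics/w1c.png",np.hstack([f(t[5:230,240:400]),f(t[215:440,240:400])]))
```

```text
(no output)
```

View pics/w1c.png

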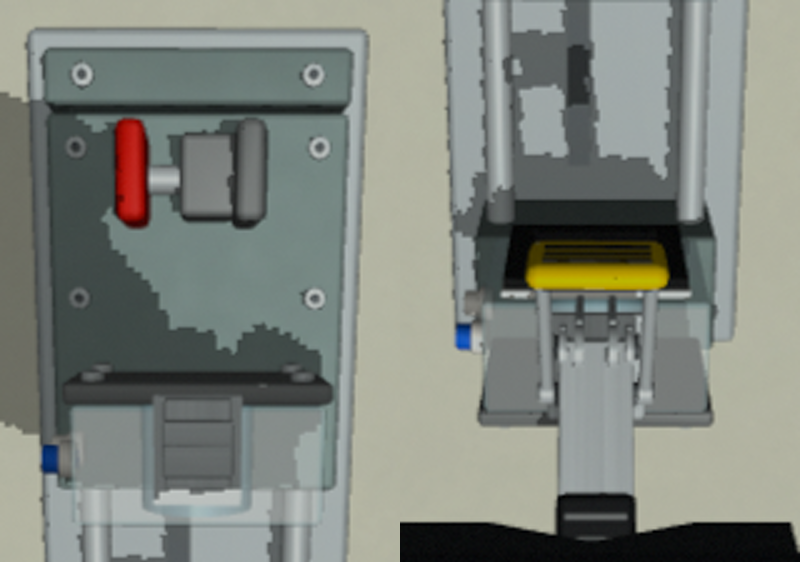

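```bash
cat >> h.py <<'E'
def cw(p,P):  # cell (mm) -> world
    c,s=np.cos(p[2]),np.sin(p[2]); P=np.atleast_2d(P)/1000.
    return np.c_[p[0]+c*P[:,0]-s*P[:,1],p[1]+s*P[:,0]+c*P[:,1],P[:,2]]
E
python3 - <<'E'
from h import *
from scipy.optimize import least_squares as L
C=cam("wrist",np.load("pics/w1.png.npy"))
pts=np.array([[-55,150,16],[55,150,16],[55,-150,16],[0,138,46],[0,122,46]]);uv=np.array([[252,17],[387.2,17],[373.2,351.4],[319,24.2],[319,46.2]])
w=np.array([[1,1],[1,1],[1,1],[0,1],[0,1]])
r=L(lambda p:((proj(C,cw(p,pts))-uv)*w).ravel(),[.57,-.034,-.14]);p=r.x
print(p,np.degrees(p[2]),(proj(C,cw(p,pts))-uv).round(1).tolist()); np.save("p.npy",p)
t=np.array([[-55,150,16],[55,150,16],[55,-150,16],[-55,-150,16]])
print("top",proj(cam("top"),cw(p,t)).round(1).tolist(),"want 266.6,279.6 274.1,237 386.9,254.4 382.4,295.5")
print("side",proj(cam("side"),cw(p,t)).round(1).tolist(),"want",[(200+.35*x,150+150/600*0+.35*y) for x,y in((348,474),(213,418),(0,0),(503,218))])
# carriage: keeper & grip from rays
for z in(.06,.07,.08,.09): print(z,"tab/cheek top ctr x,y",[ (cw_:=(lambda W:np.array([[np.cos(p[2]),np.sin(p[2])],[-np.sin(p[2]),np.cos(p[2])]])@(W[:2]-p[:2])*1000)(b)).round(1).tolist() for b in back(C,[(286.4,52.5),(299,52.5),(346.4,52.5),(293,94),(340,94)],z)])
# lever, loop fit
P=np.array([-92.5,116])
def pad(t): return np.array([[0,*(P+50*np.array([-np.cos(t),np.sin(t)])+6.5*np.array([np.sin(t),np.cos(t)]))]])
def pull(t,f):
    Q=P+12*np.array([-np.cos(t-.2),np.sin(t-.2)]); B=Q+48*np.array([np.cos(f+.05),np.sin(f+.05)])
    return np.array([[0,*(B+[16*np.cos(f)-10*np.sin(f),16*np.sin(f)+10*np.cos(f)])]]),B
for t in(.35,.45,.55,.65): print(t,"pad",proj(C,cw(p,pad(t))).round(1).tolist(),"pull",[(round(l-t,2),proj(C,cw(p,pull(t,l-t)[0])).round(1).tolist()) for l in(.87,.93,1.)])
for c in(62,70,76,82,90): print(c,"keeper-ctr",proj(C,cw(p,[[0,-52.5+c,116]])).round(1).tolist(),"blocktop front/back",proj(C,cw(p,[[35,-82.5+c,98],[35,-82.5+c+44,98]])).round(1).tolist())
E
```

```text
[ 0.57060922 -0.03400062 -0.13707935] -7.854068342303414 [[-1.6, -1.4], [1.3, -0.8], [0.4, 1.5], [0.6, -0.2], [0.5, 1.4]]
top [[265.0, 278.7], [272.2, 236.2], [388.8, 253.2], [383.6, 296.3]] want 266.6,279.6 274.1,237 386.9,254.4 382.4,295.5
side [[320.1, 315.9], [271.5, 295.6], [334.4, 211.8], [376.3, 225.9]] want [(321.8, 315.9), (274.55, 296.29999999999995), (200.0, 150.0), (376.04999999999995, 226.3)]
0.06 tab/cheek top ctr x,y [[-23.8, 116.4], [-14.7, 116.5], [19.2, 116.6], [-19.3, 88.2], [15.2, 88.4]]
0.07 tab/cheek top ctr x,y [[-23.1, 115.0], [-14.4, 115.0], [18.6, 115.1], [-18.8, 87.6], [14.7, 87.7]]
0.08 tab/cheek top ctr x,y [[-22.5, 113.5], [-14.0, 113.5], [17.9, 113.7], [-18.3, 87.0], [14.1, 87.1]]
0.09 tab/cheek top ctr x,y [[-21.8, 112.0], [-13.6, 112.1], [17.3, 112.2], [-17.7, 86.4], [13.6, 86.5]]
0.35 pad [[318.1, 429.5]] pull [(0.52, [[318.9, 337.2]]), (0.58, [[318.9, 343.6]]), (0.65, [[318.9, 351.4]])]
0.45 pad [[318.1, 430.8]] pull [(0.42, [[318.9, 327.6]]), (0.48, [[318.9, 333.6]]), (0.55, [[318.9, 341.0]])]
0.55 pad [[318.2, 431.3]] pull [(0.32, [[318.9, 318.5]]), (0.38, [[318.9, 324.0]]), (0.45, [[319.0, 330.9]])]
0.65 pad [[318.2, 431.0]] pull [(0.22, [[318.9, 310.1]]), (0.28, [[318.9, 315.1]]), (0.35, [[319.0, 321.4]])]
62 keeper-ctr [[319.1, 215.1]] blocktop front/back [[367.7, 251.1], [370.0, 189.9]]
70 keeper-ctr [[319.2, 203.1]] blocktop front/back [[368.1, 240.3], [370.4, 178.3]]
76 keeper-ctr [[319.3, 194.0]] blocktop front/back [[368.4, 232.1], [370.8, 169.4]]
82 keeper-ctr [[319.3, 184.7]] blocktop front/back [[368.7, 223.9], [371.1, 160.5]]
90 keeper-ctr [[319.4, 172.2]] blocktop front/back [[369.1, 212.7], [371.5, 148.4]]
```

Run:
```python
from h import *
p=np.load("p.npy"); Y=np.degrees(p[2])+90; O=[180,0,Y]
g=cw(p,[[0,99.7,71]])[0]
robot.move_to(g+[0,0,.05],O)
print("desc stop",robot.line_to(g,O,.1,f_stop=8),robot.current_tool_pos()-g)
fingers.gripper_to(0.0,40); print("gap",robot.current_finger_gap(),robot.current_contact_force().round(1))
e=cw(p,[[0,5.5,71]])[0]
print("slide stop",robot.line_to(e,O,.05,f_stop=18),robot.current_contact_force().round(1))
d=robot.current_tool_pos()-cw(p,[[0,12.5,71]])[0]; print("dy mm cell",1000*(-np.sin(p[2])*d[0]+np.cos(p[2])*d[1]),1000*d,robot.current_finger_gap(),robot.current_time_s())
cv2.imwrite("pics/side1.png",vision.grab_frame("side")[:,:,::-1])
```

```text
desc stop False [ 0.00061351 -0.00065044  0.0006709 ]
gap 0.0021755903914776466 [-0.7  0.7  0.1]
slide stop True [0.5 1.  1.3]
dy mm cell 15.229065992604959 [ 1.74997707 15.13187801 -0.18148612] -0.00044511785383770505 7.9167
```

Run:
```python
from h import *
s=cv2.imread("pics/side1.png"); f=lambda a:cv2.resize(a,None,fx=2.2,fy=2.2,interpolation=cv2.INTER_CUBIC)
snap("w2.png"); w=cv2.imread("pics/w2.png")
cv2.imwrite("pics/s1c.png",np.hstack([f(s[120:360,230:410]),cv2.resize(w[:,140:500],(396,528))]))
```

```text
(no output)
```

View pics/s1c.png

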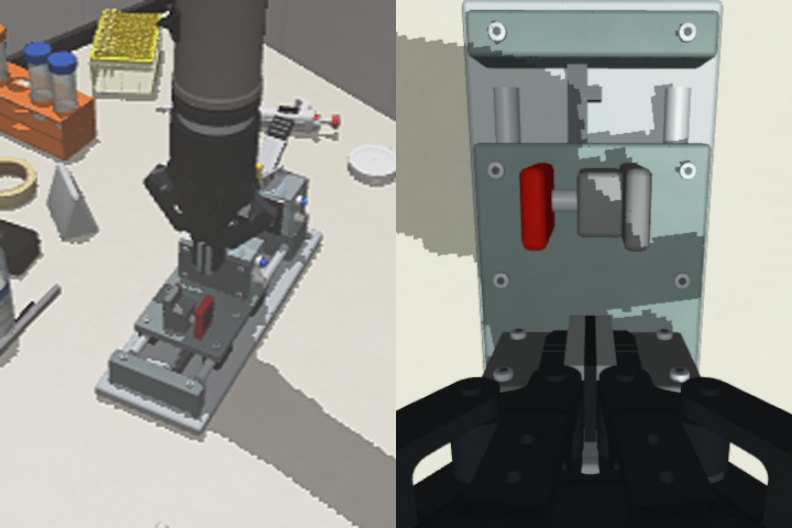

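Run:
```python
from h import *
p=np.load("p.npy")
A=np.array([[np.cos(p[2]),np.sin(p[2])],[-np.sin(p[2]),np.cos(p[2])]])
print(robot.current_tool_pos(),robot.current_eef_rot(),robot.current_joint_positions().round(1),robot.current_finger_gap())
for n,px in(("w1",[(286.4,52.5),(346.4,52.5),(293,94),(340,94)]),("w2",[(252.7,150),(371.8,150),(262,227),(362,227)])):
    C=cam("wrist",np.load(f"pics/{n}.png.npy")); print(np.load(f"pics/{n}.png.npy"))
    for z in(.04,.05,.06,.07,.08,.09): print(n,z,((back(C,px,z)[:,:2]-p[:2])@A.T*1000).round(1).tolist())
# end block corners check in w2: back-top row, front-top row
C=cam("wrist",np.load("pics/w2.png.npy")); print(proj(C,cw(p,[[0,138,46],[0,122,46],[-55,150,16],[55,150,16]])).round(1).tolist(),"obs rows",11/1.1,52/1.1)
```

```text
[ 0.57366512 -0.00638575  0.07038144] [-179.87840731   -0.85043442   82.39673393] [-30.   32.5  42.5  95.4 -25.3  62.   12.6] 0.00020085976495039392
[[ 5.69382598e-01 -3.23339882e-02  2.29711211e-01]
 [-1.79964828e+02 -5.39653295e-02  8.23826910e+01]]
w1 0.04 [[-25.1, 119.4], [20.5, 119.6], [-20.4, 89.4], [16.2, 89.6]]
w1 0.05 [[-24.4, 117.9], [19.9, 118.1], [-19.9, 88.8], [15.7, 89.0]]
w1 0.06 [[-23.8, 116.4], [19.2, 116.6], [-19.3, 88.2], [15.2, 88.4]]
w1 0.07 [[-23.1, 115.0], [18.6, 115.1], [-18.8, 87.6], [14.7, 87.8]]
w1 0.08 [[-22.4, 113.5], [17.9, 113.7], [-18.3, 87.0], [14.1, 87.1]]
w1 0.09 [[-21.8, 112.0], [17.3, 112.2], [-17.7, 86.4], [13.6, 86.5]]
[[ 5.73860899e-01 -6.44094692e-03  7.05675966e-02]
 [-1.79903931e+02 -8.66757335e-01  8.23892284e+01]]
w2 0.04 [[-29.1, 83.1], [23.2, 83.3], [-26.0, 48.4], [20.0, 48.6]]
w2 0.05 [[-27.6, 83.6], [21.9, 83.8], [-24.7, 50.7], [18.9, 50.9]]
w2 0.06 [[-26.1, 84.1], [20.7, 84.3], [-23.3, 53.0], [17.8, 53.2]]
w2 0.07 [[-24.7, 84.5], [19.4, 84.7], [-22.0, 55.3], [16.7, 55.5]]
w2 0.08 [[-23.2, 85.0], [18.1, 85.2], [-20.7, 57.6], [15.6, 57.8]]
w2 0.09 [[-21.7, 85.5], [16.9, 85.7], [-19.4, 59.9], [14.5, 60.1]]
[[319.9, 8.8], [319.6, 52.6], [198.7, -2.8], [440.5, -1.7]] obs rows 10.0 47.272727272727266
```

```bash
cat > step.py <<'E'
from h import *
p=np.load("p.npy"); O=[180,0,np.degrees(p[2])+90]
t=robot.current_tool_pos(); robot.line_to([t[0],t[1],.13],velocity=.2)
fingers.gripper_to(1.0)
g=cw(p,[[0,69.5,69]])[0]
robot.line_to([g[0],g[1],.13],O,.2)
print("desc",robot.line_to(g,O,.1,f_stop=8)); robot.pause(.2)
print(robot.current_tool_pos()-g, robot.current_finger_gap())
a=vision.grab_frame("side")[:,:,::-1]; snap("w3.png")
fingers.gripper_to(0.0,40); robot.pause(.2); print("gap",robot.current_finger_gap(),robot.current_contact_force().round(1),robot.current_time_s())
b=vision.grab_frame("side")[:,:,::-1]; w=cv2.imread("pics/w3.png"); snap("w4.png"); w4=cv2.imread("pics/w4.png")
f=lambda a:cv2.resize(a[200:350,250:400],(400,300))
cv2.imwrite("pics/s2c.png",np.vstack([np.hstack([f(a),f(b)]),np.hstack([w[180:480,120:520],w4[180:480,120:520]])]))
print("exp tip px side",proj(cam("side"),[g-[0,0,.017]]), "w3 tip",proj(cam("wrist",np.load("pics/w3.png.npy")),[g-[0,0,.017]]))
E
python3 step.py
```

```text
desc False
[ 6.79934615e-04 -4.84684304e-05  8.49530113e-04] 1.0020350412558625
gap 0.3494063435958426 [4.7 0.1 3.8] 11.4083
exp tip px side [[314.01306925 267.08654157]] w3 tip [[315.76402894 278.92940832]]
```

View pics/s2c.png

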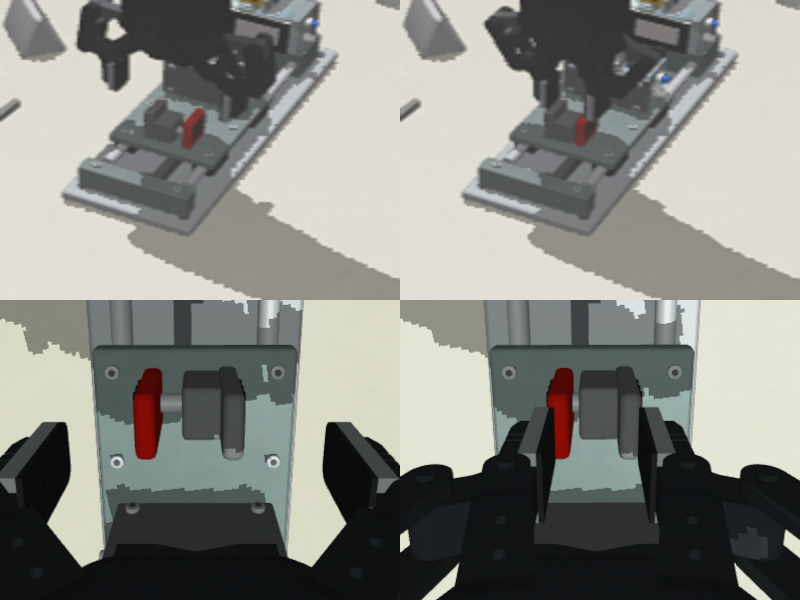

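Run:
```python
from h import *
p=np.load("p.npy")
A=np.array([[np.cos(p[2]),np.sin(p[2])],[-np.sin(p[2]),np.cos(p[2])]])
for n,px in(("w3",[(254,250),(364,250),(264,338),(354,338)]),):
    t=np.load(f"pics/{n}.png.npy");C=cam("wrist",t); print(t.round(4).tolist(),((t[0,:2]-p[:2])@A.T*1000))
    for z in(.045,.07,.083): print(n,z,((back(C,px,z)[:,:2]-p[:2])@A.T*1000).round(1).tolist())
    print(proj(C,cw(p,[[0,138,46],[0,122,46],[-17,69.5,83],[-17,82.5,83],[-17,56.5,83],[0,69.5,52]])).round(1).tolist())
t=np.array(robot.current_tool_pos());print(t,(t[:2]-p[:2])@A.T*1000,robot.current_eef_rot(),robot.current_finger_gap())
```

```text
[[0.5807, 0.0349, 0.0697], [179.9233, -0.0219, 82.1518]] [ 0.54318939 69.5883841 ]
w3 0.045 [[-27.9, 80.7], [21.8, 80.7], [-24.8, 36.8], [18.3, 36.8]]
w3 0.07 [[-24.1, 88.3], [18.8, 88.3], [-21.4, 50.4], [15.8, 50.4]]
w3 0.083 [[-22.1, 92.3], [17.2, 92.3], [-19.6, 57.4], [14.5, 57.4]]
[[315.7, 118.1], [315.7, 157.4], [270.0, 308.7], [269.0, 275.8], [271.0, 340.2], [315.8, 278.9]]
[0.58183739 0.03468025 0.06996542] [ 1.73757033 69.57093684] [ 1.79787363e+02 -1.76661739e-02  8.21434739e+01] 0.35007377427108116
```

Run:
```python
from h import *
p=np.load("p.npy"); A=np.array([[np.cos(p[2]),np.sin(p[2])],[-np.sin(p[2]),np.cos(p[2])]])
O=robot.current_eef_rot(); t0=np.array(robot.current_tool_pos())
e=t0+np.r_[A[1]*-.064,0]
cy=lambda:((np.array(robot.current_tool_pos())[:2]-p[:2])@A.T*1000).round(1).tolist()
print("stop",robot.line_to(e,None,.05,f_stop=18),cy(),robot.current_contact_force().round(1),robot.current_finger_gap())
robot.pause(.2); print(cy(),robot.current_contact_force().round(1),robot.current_finger_gap(),robot.current_time_s())
a=vision.grab_frame("side")[:,:,::-1]; snap("w5.png"); w=cv2.imread("pics/w5.png")
cv2.imwrite("pics/s3c.png",np.hstack([cv2.resize(a[150:350,250:400],(400,533)),cv2.resize(w[60:,140:500],(400,533))]))
```

```text
stop False [1.8, 9.9] [5.8 6.3 5.7] 0.35143681227836043
[1.8, 9.9] [6.2 6.7 5.8] 0.35135619972479437 13.1417
```

View pics/s3c.png

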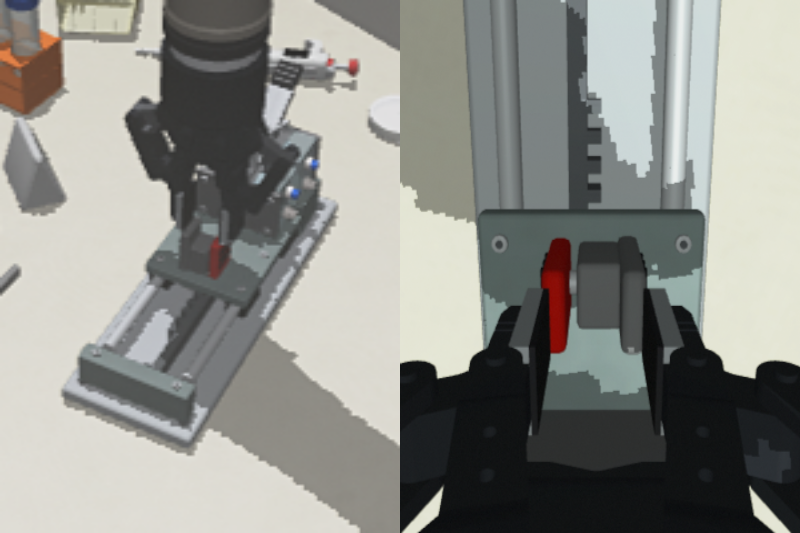

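Run:
```python
from h import *
p=np.load("p.npy"); A=np.array([[np.cos(p[2]),np.sin(p[2])],[-np.sin(p[2]),np.cos(p[2])]])
cy=lambda:((np.array(robot.current_tool_pos())[:2]-p[:2])@A.T*1000).round(1).tolist()
for i in range(6):
    t0=np.array(robot.current_tool_pos()); s=robot.line_to(t0+np.r_[A[1]*-.002,0],None,.02,f_stop=22)
    f=robot.current_contact_force(); print(s,cy(),f.round(1),robot.current_finger_gap())
    if f[1]>20 or s: break
print(robot.current_time_s())
```

```text
False [1.9, 10.3] [4.5 3.9 4.9] 0.35116517812747117
False [1.9, 10.3] [4.5 4.7 4.7] 0.35047614518459647
False [1.8, 10.3] [4.9 4.6 6. ] 0.3503265685649064
False [1.8, 10.3] [4.6 3.8 5.9] 0.3506060541869483
False [1.9, 10.3] [5.4 3.9 5.6] 0.35231752985207887
False [1.9, 10.3] [4.1 4.3 5. ] 0.3501830764689698
14.7583
```

Run:
```python
from h import *
p=np.load("p.npy"); O=[180,0,np.degrees(p[2])+90]
fingers.gripper_to(.75); t=np.array(robot.current_tool_pos())
robot.line_to(t+[0,0,.07],None,.2); fingers.gripper_to(1.0)
robot.move_to(cw(p,[[0,-95,270]])[0],O); robot.pause(.4)
C=snap("w6.png"); a=vision.grab_frame("side"); cv2.imwrite("pics/side6.png",a[:,:,::-1]); w=cv2.imread("pics/w6.png")
for l,c in(("loop_pull","wrist"),("loop_bar","wrist"),("lever_pad","wrist"),("lever","wrist"),("keeper","wrist"),("lock_tab","wrist")): vision and print(l,[(np.round(d["rect"],1).tolist(),round(d["p"],2)) for d in recognise(l,c)[:2]])
print(np.load("pics/w6.png.npy").tolist(),robot.current_time_s())
f=lambda a:cv2.resize(a,(400,600),interpolation=cv2.INTER_CUBIC)
cv2.imwrite("pics/w6c.png",np.hstack([f(w[0:240,240:400]),f(w[200:440,240:400])]))
def yel(im):
    h=cv2.cvtColor(im,cv2.COLOR_BGR2HSV); m=cv2.inRange(h,(20,130,90),(34,255,255)); n,l,s,c=cv2.connectedComponentsWithStats(m); return [(s[i].tolist(),c[i].round(1).tolist()) for i in range(1,n) if s[i,4]>15]
for n in("w1","w6","side0","side6"): print(n,yel(cv2.imread(f"pics/{n}.png")))
```

```text
loop_pull [([317.1, 189.9, 54.1, 81.8], 0.79)]
loop_bar [([317.3, 191.3, 55.8, 85.8], 0.76)]
lever_pad [([316.6, 220.6, 52.7, 152.5], 0.95)]
lever [([319.1, 221.3, 51.9, 147.2], 0.92)]
keeper [([316.5, 121.0, 112.7, 148.2], 0.72), ([536.8, 150.1, 96.4, 73.7], 0.46)]
lock_tab [([318.7, 221.5, 51.6, 148.4], 0.67), ([300.5, 67.0, 26.0, 36.2], 0.61)]
[[0.5575656911507737, -0.12727364517945547, 0.2692411947235569], [-179.92162985707546, -0.0019372634836128284, 82.21515584380187]] 17.5333
w1 [([290, 321, 57, 10, 549], [318.5, 325.5])]
w6 [([290, 150, 54, 10, 481], [317.4, 154.8]), ([301, 163, 33, 8, 257], [316.7, 166.5]), ([571, 469, 19, 11, 124], [578.8, 475.0])]
side0 [([271, 125, 32, 24, 496], [289.2, 136.5]), ([334, 191, 15, 6, 29], [341.1, 193.2])]
side6 [([271, 125, 32, 23, 495], [289.2, 136.5]), ([334, 191, 14, 9, 30], [341.4, 193.6])]
```

View pics/w6c.png

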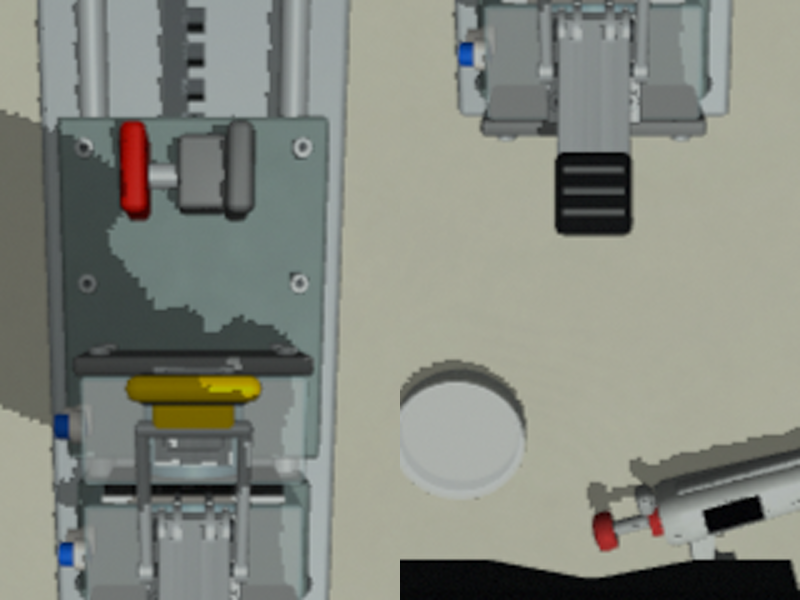

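```bash
cat >> h.py <<'E'
PV=np.array([-92.5,116.])
rot=lambda a:np.array([np.cos(a),np.sin(a)])
def kin(t,f):
    Q=PV+12*np.array([-np.cos(t-.2),np.sin(t-.2)]); B=Q+48*rot(f+.05)
    L=B+[16*np.cos(f)-10*np.sin(f),16*np.sin(f)+10*np.cos(f)]
    pad=PV+50*np.array([-np.cos(t),np.sin(t)])+6.5*np.array([np.sin(t),np.cos(t)])
    return Q,B,L,pad,L+11*rot(f+np.radians(62))
c3=lambda v,x=0:[x,v[0],v[1]]
E
python3 - <<'E'
from h import *
from scipy.optimize import least_squares as LS
C1,C6=[cam("wrist",np.load(f"pics/{n}.png.npy")) for n in("w1","w6")];S=cam("side");p0=np.load("p.npy")
def res(v,full=False):
    p=np.r_[p0[:2]+v[:2],p0[2]]; dz=v[4]
    Q,B,L,pad,T=kin(v[2],v[3])
    a=[proj(C1,cw(p,[c3(T)]))[0,1]-326, proj(C6,cw(p,[c3(T)]))[0,1]-155.5, proj(C6,cw(p,[c3(B)]))[0,1]-171, proj(C6,cw(p,[c3(pad)]))[0,1]-277.5]
    a+=list(.7*(proj(S,cw(p,[c3(L)]))[0]-[344.2,196.7]))
    a+=[.5*x for x in(proj(C6,cw(p,[[55,-150,16]]))[0]-[368,246])]
    a+=[.5*x for x in(proj(C1,cw(p,[[55,-150,16]]))[0]-[373.2,351.4])]+[proj(C6,cw(p,[c3(B)]))[0,0]-317.2]
    return np.array(a+[v[0]/.002,v[1]/.002,(v[2]-.5)/.15,(v[2]+v[3]-.935)/.04,dz])
r=LS(res,[0,0,.5,.4,0]);print(r.x.round(4),res(r.x).round(1)); Q,B,L,pad,T=kin(*r.x[2:4]); print(B,L,pad)
p=np.r_[p0[:2]+r.x[:2],p0[2]]; np.save("p2.npy",p); np.save("ang.npy",r.x[2:4])
for c in(-1,0,2,4): print(c,"tab rear top row, front bottom row",proj(C6,cw(p,[[-20,12.5+c+13,83],[-20,12.5+c-13,45],[-20,12.5+c-13,83],[-35,-82.5+44+c,98]])).round(1)[:,1],"obs 49,87")
E
```

```text
[-7.000e-04 -3.000e-04  5.484e-01  3.424e-01  0.000e+00] [ 1.  -1.1  0.5 -0.8 -2.3  0.1  1.4  1.  -0.1  0.9 -0.8 -0.3 -0.1  0.3
 -1.1  0. ]
[-59.42748912 138.45236659] [-47.71383302 153.24392705] [-131.77981604  147.61243508]
-1 tab rear top row, front bottom row [ 51.   91.   87.5 139. ] obs 49,87
0 tab rear top row, front bottom row [ 49.5  89.8  86.1 137.6] obs 49,87
2 tab rear top row, front bottom row [ 46.6  87.3  83.4 134.9] obs 49,87
4 tab rear top row, front bottom row [ 43.8  84.8  80.6 132.2] obs 49,87
```

```bash
cat >> h.py <<'E'
def ori(p,tau):
    s,c=np.sin(tau),np.cos(tau); M=np.array([[0,c,-s],[1,0,0],[0,-s,-c]]).T
    return Rn.from_matrix(Rn.from_euler("z",p[2]).as_matrix()@M).as_euler("xyz",degrees=True)
def hold(p,yz,tau,off=5): # TCP for pull centre yz, off mm back along tool
    return cw(p,[c3(np.array(yz)+off*np.array([np.sin(tau),np.cos(tau)]))])[0],ori(p,tau)
TAU=lambda f:np.radians(10+30*(.34-f)/.7)
def celly(p):
    A=np.array([[np.cos(p[2]),np.sin(p[2])],[-np.sin(p[2]),np.cos(p[2])]]); t=np.array(robot.current_tool_pos())
    return np.r_[(t[:2]-p[:2])@A.T*1000,t[2]*1000].round(1)
E
cat > s4.py <<'E'
from h import *
p=np.load("p2.npy"); t0,f0=np.load("ang.npy")
wp=[(.8,.34),(1.1,.34),(1.4,.33),(1.8,.3),(2.15,.22),(2.15,.05),(2.15,-.12),(2.15,-.25),(2.15,-.36)]
for t,f in [(t0,f0)]+wp: assert robot.inverse_kinematics(*hold(p,kin(t,f)[2],TAU(f))) is not None,(t,f)
P,O=hold(p,kin(t0,f0)[2],TAU(f0))
P1,_=hold(p,kin(t0,f0)[2],TAU(f0),60)
robot.move_to(P1,O)
print("desc",robot.line_to(P,None,.1,f_stop=8)); robot.pause(.2); print(celly(p))
fingers.gripper_to(0.0,30); g=robot.current_finger_gap(); print("gap",g,robot.current_contact_force().round(1))
if g>.25:
    for t,f in wp:
        P,O=hold(p,kin(t,f)[2],TAU(f)); robot.line_to(P,O,.07)
        d=np.array(robot.current_tool_pos())-P; print(t,f,(1000*d).round(1),robot.current_contact_force().round(1),round(robot.current_finger_gap(),3))
snap("w7.png"); a=vision.grab_frame("side")[:,:,::-1]; w=cv2.imread("pics/w7.png"); print(robot.current_time_s())
cv2.imwrite("pics/s7c.png",np.hstack([cv2.resize(a[140:340,250:400],(400,533)),cv2.resize(w[60:,140:500],(400,533))]))
E
python3 s4.py
```

```text
desc False
[  0.7 -46.8 159. ]
gap 0.0048171890833354275 [-0.7 -0.8 -0.4]
19.7333
```

View pics/s7c.png

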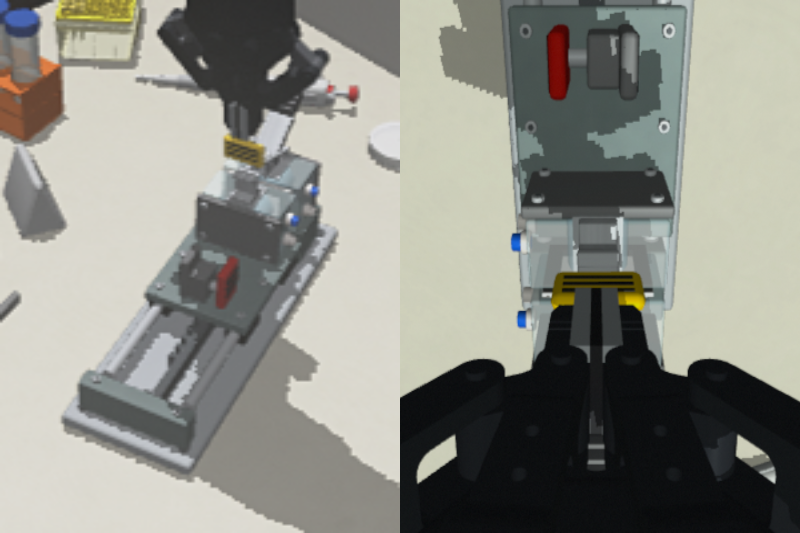

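Run:
```python
from h import *
t=np.load("pics/w2.png.npy"); C=cam("wrist",t); S=cam("side")
R=Rn.from_euler("xyz",t[1],degrees=True).as_matrix()
for z in(.03,.017,.005,-.005,-.015):
    print(z,"w2 x=+11,0:",proj(C,[t[0]+R@[x,0,z] for x in(.011,0)]).round(1).tolist(),"side",proj(S,[t[0]+R@[0,0,z]]).round(1).tolist())
t=np.load("pics/w7.png.npy"); C=cam("wrist",t);R=Rn.from_euler("xyz",t[1],degrees=True).as_matrix(); print(t)
for z in(.017,.005,-.005,-.015): print(z,"w7",proj(C,[t[0]+R@[x,0,z] for x in(.011,0)]).round(1).tolist(),"side",proj(S,[t[0]+R@[0,0,z]]).round(1).tolist())
f=lambda a,k:cv2.resize(a,None,fx=k,fy=k,interpolation=cv2.INTER_CUBIC)
s=cv2.imread("pics/side1.png")[170:270,280:380]; w=cv2.imread("pics/w2.png")[250:450,266:366]
cv2.imwrite("pics/tip.png",np.hstack([f(s,4),f(w,4)[:400]])); print(robot.tip_reach)
```

```text
0.03 w2 x=+11,0: [[317.0, 246.8], [317.0, 269.3]] side [[323.0, 258.4]]
0.017 w2 x=+11,0: [[317.1, 255.4], [317.0, 279.2]] side [[323.2, 254.0]]
0.005 w2 x=+11,0: [[317.1, 264.3], [317.1, 289.6]] side [[323.4, 249.9]]
-0.005 w2 x=+11,0: [[317.2, 272.8], [317.1, 299.3]] side [[323.6, 246.4]]
-0.015 w2 x=+11,0: [[317.2, 282.3], [317.2, 310.3]] side [[323.7, 242.9]]
[[ 5.63538418e-01 -8.06605566e-02  1.58162651e-01]
 [ 1.79999817e+02  9.89725305e+00  8.21457603e+01]]
0.017 w7 [[317.1, 255.4], [317.0, 279.2]] side [[341.0, 200.9]]
0.005 w7 [[317.1, 264.3], [317.1, 289.6]] side [[340.9, 196.9]]
-0.005 w7 [[317.2, 272.8], [317.1, 299.3]] side [[340.8, 193.6]]
-0.015 w7 [[317.2, 282.3], [317.2, 310.3]] side [[340.7, 190.2]]
0.017
```

View pics/tip.png

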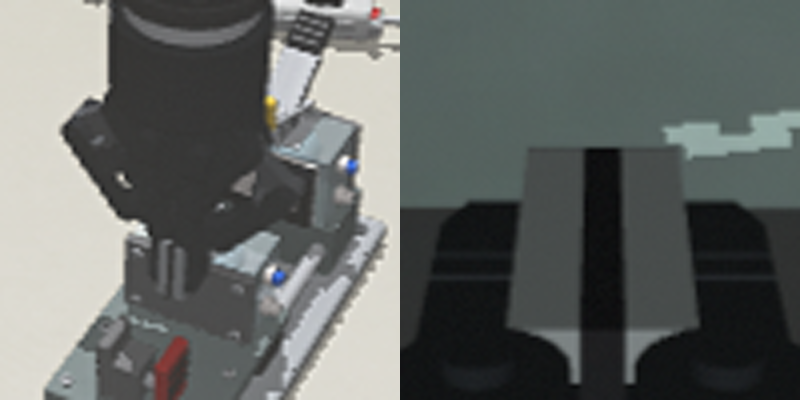

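```bash
sed -i 's/def hold(p,yz,tau,off=5)/def hold(p,yz,tau,off=-24)/' h.py
cat > s5.py <<'E'
from h import *
p=np.load("p2.npy"); t0,f0=np.load("ang.npy")
wp=[(.8,.34),(1.1,.34),(1.4,.33),(1.8,.3),(2.15,.22),(2.15,.05),(2.15,-.12),(2.15,-.25),(2.15,-.36)]
for t,f in [(t0,f0)]+wp: assert robot.inverse_kinematics(*hold(p,kin(t,f)[2],TAU(f))) is not None,(t,f)
P,O=hold(p,kin(t0,f0)[2],TAU(f0))
P1,_=hold(p,kin(t0,f0)[2],TAU(f0),25)
robot.line_to(P1,O,.15); fingers.gripper_to(1.0)
print("desc",robot.line_to(P,None,.1,f_stop=8)); robot.pause(.2); print(celly(p))
fingers.gripper_to(0.0,30); g=robot.current_finger_gap(); print("gap",g,robot.current_contact_force().round(1))
if g>.25:
    for t,f in wp:
        P,O=hold(p,kin(t,f)[2],TAU(f)); robot.line_to(P,O,.07)
        d=np.array(robot.current_tool_pos())-P; print(t,f,(1000*d).round(1),robot.current_contact_force().round(1),round(robot.current_finger_gap(),3))
snap("w8.png"); cv2.imwrite("pics/side8.png",vision.grab_frame("side")[:,:,::-1]); print(robot.current_time_s())
for l in("loop_pull","lever"):
    print(l,[(np.round(d["rect"],1).tolist(),round(d["p"],2)) for d in recognise(l,"side")[:2]])
print("exp pull",proj(cam("side"),cw(p,[c3(kin(2.15,-.36)[2])])),"lever mid",proj(cam("side"),cw(p,[c3(PV+a*np.array([-np.cos(2.15),np.sin(2.15)])) for a in(0,62)])))
E
python3 s5.py
```

```text
desc False
[  0.7 -51.7 130.4]
gap 0.3859840614797769 [ 1.5 -0.   0.5]
0.8 0.34 [ 0.2 -1.3 -0.1] [ 2.9 -3.6 -5.5] 0.39
1.1 0.34 [ 0.2 -1.4  0. ] [ 3.6 -4.3 -3.7] 0.389
1.4 0.33 [ 0.2 -1.3  0.1] [ 3.1 -4.1 -2.8] 0.385
1.8 0.3 [ 0.3 -0.9  0.3] [ 1.3 -3.8 -1.4] 0.386
2.15 0.22 [ 0.3  0.8 -0. ] [ 1.3 -1.5  0.5] 0.384
2.15 0.05 [ 0.8  3.7 -0.8] [2.4 4.4 1.7] 0.389
2.15 -0.12 [ 1.   3.7 -0.9] [1.6 7.2 1.9] 0.386
2.15 -0.25 [ 0.7  2.1 -0.6] [2.6 5.7 1.9] 0.384
2.15 -0.36 [ 0.3  0.4 -0. ] [2.2 4.6 1.3] 0.39
24.6
loop_pull [([347.7, 201.2, 15.0, 14.6], 0.49)]
lever [([349.4, 196.6, 13.1, 22.5], 0.78)]
exp pull [[335.14154392 217.1505641 ]] lever mid [[348.44541704 199.20177705]
 [343.47168238 188.43148136]]
```

Run:
```python
from h import *
p=np.load("p2.npy"); C=cam("wrist",np.load("pics/w8.png.npy"))
def yel(im):
    h=cv2.cvtColor(im,cv2.COLOR_BGR2HSV); m=cv2.inRange(h,(20,130,60),(34,255,255)); n,l,s,c=cv2.connectedComponentsWithStats(m); return [(s[i].tolist(),c[i].round(1).tolist()) for i in range(1,n) if s[i,4]>12]
for n in("w8","side8"): print(n,yel(cv2.imread(f"pics/{n}.png")))
Q,B,L,pad,T=kin(2.15,-.36); u=rot(-.36+np.radians(62)); nrm=np.array([u[1],-u[0]])
print(B,L)
print("w8 exp: outer face corners top/bot",proj(C,cw(p,[c3(T+3.2*nrm,-17),c3(T+3.2*nrm,17),c3(L-11*u+3.2*nrm,17),c3(L)])).round(1).tolist())
print("keeper seat w8",proj(C,cw(p,[[0,-52.5,116]])).round(1).tolist())
a=cv2.imread("pics/side8.png"); w=cv2.imread("pics/w8.png")
f=lambda a:cv2.resize(a,(400,600),interpolation=cv2.INTER_CUBIC)
cv2.imwrite("pics/v8.png",np.hstack([f(a[160:280,300:380]),f(w[100:370,227:407])]))
```

```text
w8 [([267, 313, 100, 34, 2473], [317.0, 331.9]), ([549, 363, 2, 13, 19], [549.5, 369.2]), ([560, 370, 80, 38, 2070], [606.6, 387.2])]
side8 []
[-42.34581867 112.50470203] [-23.84872716 116.22728254]
w8 exp: outer face corners top/bot [[263.5, 321.9], [369.3, 321.9], [361.9, 303.7], [316.4, 321.1]]
keeper seat w8 [[316.4, 349.8]]
```

Run:
```python
from h import *
p=np.load("p2.npy"); C=cam("wrist",np.load("pics/w8.png.npy"))
def bb(t,f):
    L=kin(t,f)[2]; u=rot(f+np.radians(62)); n=np.array([u[1],-u[0]])
    c=proj(C,cw(p,[c3(L+a*u+b*n,x) for a in(-11,11) for b in(-3.25,3.25) for x in(-17,17)]))
    return np.r_[c[:,1].min(),c[:,1].max(),np.ptp(c[:,0])]
o=np.array([313,347,100]); R=[]
for t in np.arange(1.5,2.41,.05):
    for f in np.arange(-.7,.4,.05): R.append((np.abs(bb(t,f)-o).sum(),t,f,bb(t,f).round(0),kin(t,f)[1]-[-52.5,116]))
print("model",bb(2.15,-.36)); [print([np.round(x,2) for x in r]) for r in sorted(R,key=lambda r:r[0])[:6]]
im=cv2.imread("pics/w8.png"); print([im[r,317].tolist() for r in range(290,360,4)])
```

```text
model [303.55652826 341.32168378 105.70909049]
[np.float64(7.97), np.float64(1.7), np.float64(-0.35), array([313., 352., 103.]), array([ 5.01, -2.22])]
[np.float64(8.22), np.float64(1.5), np.float64(-0.4), array([309., 343., 100.]), array([ 1.88, -4.9 ])]
[np.float64(8.3), np.float64(1.65), np.float64(-0.35), array([313., 352., 103.]), array([ 4.41, -2.27])]
[np.float64(8.4), np.float64(1.75), np.float64(-0.35), array([312., 351., 104.]), array([ 5.61, -2.19])]
[np.float64(8.73), np.float64(1.6), np.float64(-0.35), array([314., 353., 102.]), array([ 3.82, -2.36])]
[np.float64(8.8), np.float64(1.8), np.float64(-0.35), array([312., 350., 104.]), array([ 6.21, -2.19])]
[[69, 70, 68], [88, 89, 86], [79, 80, 78], [110, 112, 106], [119, 119, 114], [112, 113, 108], [5, 59, 67], [0, 79, 93], [9, 67, 76], [24, 28, 29], [0, 110, 130], [0, 142, 167], [0, 172, 203], [0, 242, 246], [42, 83, 87], [110, 111, 106], [111, 111, 106], [111, 111, 107]]
```

View pics/v8.png

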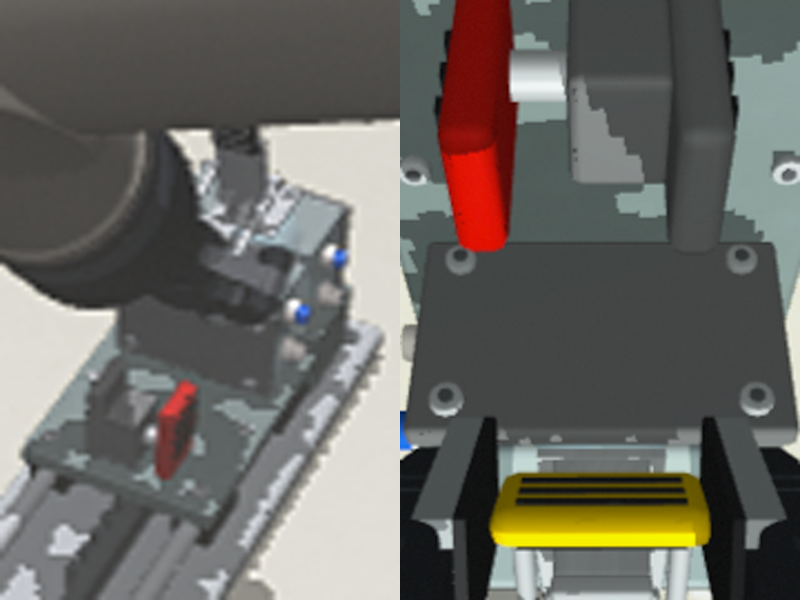

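Run:
```python
from h import *
p=np.load("p2.npy"); d=cw(p,[[0,-1,0]])[0]-cw(p,[[0,0,0]])[0]; dn=d
T=hold(p,kin(2.15,-.36)[2],TAU(-.36))[0]
print(celly(p),robot.current_contact_force().round(1))
for dy in(2,4,6,8,10,12):
    robot.line_to(T+d*dy-[0,0,.001],None,.04); f=robot.current_contact_force(); print(dy,celly(p),f.round(1))
    if abs(f[1])>11: break
robot.pause(.1);snap("w9.png"); print(robot.current_time_s(),robot.current_finger_gap())
def yel(im):
    h=cv2.cvtColor(im,cv2.COLOR_BGR2HSV); m=cv2.inRange(h,(20,130,60),(34,255,255)); n,l,s,c=cv2.connectedComponentsWithStats(m); return [(s[i].tolist(),c[i].round(1).tolist()) for i in range(1,n) if s[i,4]>400]
print(yel(cv2.imread("pics/w9.png")))
```

```text
[  0.3 -38.9  98.5] [1.6 3.7 0.9]
2 [  0.3 -41.   97.6] [2.4 4.6 1.2]
4 [  0.3 -43.2  97.6] [2.  4.2 1. ]
6 [  0.3 -45.2  97.2] [ 2.8  3.9 -0.8]
8 [  0.3 -46.7  96.7] [3.4 4.3 0.5]
10 [  0.3 -47.1  96.3] [2.5 8.1 1.5]
12 [  0.4 -47.4  95.9] [ 1.6 10.2  2.6]
26.35 0.39077419339700187
[([267, 312, 100, 35, 2603], [316.8, 331.8]), ([563, 370, 77, 39, 2072], [607.8, 388.1])]
```

```bash
cat > s6.py <<'E'
from h import *
p=np.load("p2.npy"); O=ori(p,0); TIP=12; R=53
d=cw(p,[[0,1,0]])[0]-cw(p,[[0,0,0]])[0]
t=np.array(robot.current_tool_pos()); tau=TAU(-.36); back=cw(p,[[0,np.sin(tau),np.cos(tau)]])[0]-cw(p,[[0,0,0]])[0]; back=back*1000
fingers.gripper_to(.8); robot.pause(.1); print(robot.current_contact_force().round(1))
robot.line_to(t+back*.075,None,.2)
fingers.gripper_to(0.0)
def push(th,extra=0):
    c=PV+R*np.array([-np.cos(th),np.sin(th)])+(6.5-extra)*np.array([np.sin(th),np.cos(th)])
    return cw(p,[[0,c[0]+11,c[1]-TIP]])[0]
robot.move_to(cw(p,[[0,-25,200]])[0],O)
cv2.imwrite("pics/side9.png",vision.grab_frame("side")[:,:,::-1]); print("lever",[np.round(x["rect"],1).tolist() for x in recognise("lever","side")[:1]],"pull",[np.round(x["rect"],1).tolist() for x in recognise("loop_pull","side")[:1]],"exp pull seated",proj(cam("side"),cw(p,[c3(np.array([-52.5,112.5])+[18.2,4.8])])))
robot.line_to(push(2.2),O,.15); robot.pause(.2); print("gap",robot.current_finger_gap(),robot.current_contact_force().round(1))
for th in(1.9,1.6,1.3,1.0,.8,.6,.45,.3,.15,0):
    robot.line_to(push(th,1.5),None,.08); print(th,celly(p),robot.current_contact_force().round(1))
print(robot.current_time_s())
E
python3 s6.py
```

```text
[0.6 0.  0.2]
lever [[346.2, 195.2, 27.0, 46.5]] pull [[325.2, 244.2, 101.1, 144.6]] exp pull seated [[337.27296694 213.90823664]]
gap 0.001735127515483696 [ 0.7 -1.3 -0.5]
1.9 [  0.4 -61.  153.4] [-0.9 -0.8  0.2]
1.6 [  0.  -76.2 157.1] [ 1.3  0.4 -0.2]
1.3 [ -0.2 -92.  156.4] [0.8 0.7 0.3]
1.0 [  -0.3 -106.7  151.1] [-0.3  0.1  0.3]
0.8 [  -0.  -115.4  145.3] [0.  0.5 0.4]
0.6 [  -0.2 -123.1  137.8] [-0.1  0.6  2.1]
0.45 [  -0.6 -127.6  131.1] [ 0.9 -0.5 -0.9]
0.3 [  -0.6 -131.   123.7] [ 0.2 -0.5  0.1]
0.15 [  -0.7 -133.3  116. ] [ 0.2 -0.2 -0.4]
0 [  -0.6 -134.4  108.3] [ 0.  -0.1  1.2]
32.4667
```

Run:
```python
from h import *
p=np.load("p2.npy"); t=np.array(robot.current_tool_pos())
for dz in(2,4,6,8):
    robot.line_to(t-[0,0,dz/1000],None,.05); f=robot.current_contact_force(); print(dz,celly(p),f.round(1))
    if f[2]>12: break
vision.grab_frame("side")
for l in("lever","lever_pad","loop_pull"): print(l,[(np.round(x["rect"],1).tolist(),round(x["p"],2)) for x in recognise(l,"side")[:2]])
S=cam("side")
for th in(0,.3,.6,1,1.4): print(th,"pad",proj(S,cw(p,[c3(kin(th,0)[3])])).round(1).tolist(),"lever end pts",proj(S,cw(p,[c3(PV+a*np.array([-np.cos(th),np.sin(th)])) for a in(0,62)])).round(0).tolist())
print("pull exp seated",proj(S,cw(p,[c3(kin(0,0)[2])])),robot.current_time_s())
```

```text
2 [ 1.000e-01 -1.346e+02  1.070e+02] [-0.1 -0.5  3.2]
4 [   0.3 -134.6  106.8] [-3.1  1.9 13.5]
lever [([345.9, 201.2, 29.6, 26.4], 0.62)]
lever_pad [([323.6, 253.4, 104.7, 131.6], 0.61), ([219.6, 249.6, 43.6, 65.0], 0.51)]
loop_pull [([338.4, 211.6, 19.9, 8.6], 0.57)]
0 pad [[357.7, 184.7]] lever end pts [[348.0, 199.0], [359.0, 184.0]]
0.3 pad [[357.4, 180.4]] lever end pts [[348.0, 199.0], [360.0, 178.0]]
0.6 pad [[356.4, 177.7]] lever end pts [[348.0, 199.0], [359.0, 174.0]]
1 pad [[353.9, 177.0]] lever end pts [[348.0, 199.0], [356.0, 172.0]]
1.4 pad [[350.4, 179.9]] lever end pts [[348.0, 199.0], [352.0, 174.0]]
pull exp seated [[338.69189835 209.09425792]] 33.1667
```

Run:
```python
from h import *
p=np.load("p2.npy"); t=np.array(robot.current_tool_pos())
robot.line_to(t+[0,0,.08],None,.2); robot.move_to(cw(p,[[0,-95,270]])[0],ori(p,0)); fingers.gripper_to(1.0); robot.pause(.4)
C=snap("w10.png"); S=cam("side"); C6=cam("wrist",np.load("pics/w6.png.npy"))
def seg(im,lo,hi,a):
    h=cv2.cvtColor(im,cv2.COLOR_BGR2HSV); n,l,s,c=cv2.connectedComponentsWithStats(cv2.inRange(h,lo,hi)); return [(s[i].tolist(),c[i].round(1).tolist()) for i in range(1,n) if s[i,4]>a]
for n in("w6","w10"):
    im=cv2.imread(f"pics/{n}.png"); print(n,"yel",seg(im,(20,130,60),(34,255,255),30),"red",[r for r in seg(im[:200,250:390],(0,150,60),(6,255,255),30)])
    g=im[240:330,300:335].min(2).mean(1); print("dark rows",(240+np.where(im[235:330,305:330].mean((1,2))<50)[0]).tolist()[::3])
for l in("loop_pull","lever","lever_pad","loop_bar"): print(l,[(np.round(x["rect"],1).tolist(),round(x["p"],2)) for x in recognise(l,"wrist")[:1]])
for th,ph in((0,0),(.2,0),(.55,.34)): 
    k=kin(th,ph); print(th,ph,"bar,pull,pad,top",proj(C,cw(p,[c3(v) for v in k[1:]])).round(1).tolist())
print("tab ctr row top for c",[(c,proj(C,cw(p,[[-20,12.5+c,83]])).round(1).tolist()) for c in(0,-2,-4)],[proj(C6,cw(p,[[-20,12.5,83]])).round(1).tolist()])
vision.grab_frame("side")
for l in("loop_pull","lever","lever_pad"): print("side",l,[(np.round(x["rect"],1).tolist(),round(x["p"],2)) for x in recognise(l,"side")[:1]])
print(np.load("pics/w6.png.npy")-np.load("pics/w10.png.npy"),robot.current_time_s())
```

```text
w6 yel [([290, 150, 54, 11, 563], [316.9, 154.9]), ([301, 162, 33, 9, 289], [316.7, 166.0]), ([570, 469, 21, 11, 158], [578.9, 474.8])] red [([38, 49, 12, 36, 375], [43.1, 66.6])]
dark rows [266, 269, 274, 277, 283, 286, 291, 294, 297]
w10 yel [([293, 129, 49, 30, 972], [317.8, 140.7]), ([571, 469, 20, 11, 153], [579.4, 474.9])] red [([38, 50, 12, 37, 379], [43.1, 68.3])]
dark rows [267, 270, 276, 279, 285, 291]
loop_pull [([319.5, 178.6, 46.7, 102.7], 0.6)]
lever [([317.4, 210.4, 42.5, 164.6], 0.57)]
lever_pad [([317.3, 210.5, 50.4, 164.6], 0.68)]
loop_bar [([316.3, 180.2, 50.6, 101.9], 0.78)]
0 0 bar,pull,pad,top [[316.7, 162.0], [316.8, 140.1], [316.7, 276.5], [316.8, 132.8]]
0.2 0 bar,pull,pad,top [[316.7, 162.7], [316.8, 140.6], [316.7, 278.2], [316.8, 133.2]]
0.55 0.34 bar,pull,pad,top [[316.8, 169.6], [316.8, 153.6], [316.7, 274.7], [316.8, 152.1]]
tab ctr row top for c [(0, [[290.4, 66.5]]), (-2, [[290.5, 69.3]]), (-4, [[290.5, 72.1]])] [[[290.3, 68.0]]]
side loop_pull [([343.2, 206.7, 25.5, 19.4], 0.62)]
side lever [([347.1, 197.4, 31.0, 34.7], 0.66)]
side lever_pad [([350.3, 196.9, 29.2, 34.1], 0.64)]
[[ 6.23513642e-04  1.09725138e-03 -7.76215892e-04]
 [-3.59919911e+02 -2.31924651e-03  7.08469811e-02]] 35.825
```

Run:
```python
from h import *
p=np.load("p2.npy")
def seg(im):
    h=cv2.cvtColor(im,cv2.COLOR_BGR2HSV); m=cv2.inRange(h,(105,120,60),(125,255,255)); m[:,:250]=0; m[:,285:]=0
    n,l,s,c=cv2.connectedComponentsWithStats(m); return [(s[i,4],c[i]) for i in range(1,n) if s[i,4]>8]
A=np.array([[np.cos(p[2]),np.sin(p[2])],[-np.sin(p[2]),np.cos(p[2])]])
I={n:cv2.imread(f"pics/{n}.png") for n in("w6","w10")}
for n in I:
    C=cam("wrist",np.load(f"pics/{n}.png.npy")); s=seg(I[n]); y=((back(C,[c for _,c in s],.065)[:,:2]-p[:2])@A.T*1000)
    print(n,[(a,c.round(1).tolist()) for a,c in s],y.round(1).tolist())
# template tracking w6 -> w10: fixed (end plate/knob) vs moving patches
for nm,(r0,r1,c0,c1) in dict(tab=(42,95,280,350),plate=(40,140,262,372),fixedblk=(205,255,262,300),base=(0,40,255,300),knobF=(210,232,258,276),knobM=(160,182,258,276),pad=(255,300,296,340)).items():
    T=I["w6"][r0:r1,c0:c1]; s=I["w10"][max(0,r0-12):r1+12,c0-8:c1+8]; m=cv2.matchTemplate(s,T,cv2.TM_CCOEFF_NORMED); _,v,_,l=cv2.minMaxLoc(m)
    x,y=l; sub=0
    if 0<y<m.shape[0]-1: a,b,c=m[y-1,x],m[y,x],m[y+1,x]; sub=.5*(a-c)/(a-2*b+c)
    print(nm,round(v,2),"shift",x-8,round(y+sub-min(12,r0),2))
d=I["w10"][225:320,316:320].mean((1,2)); print(d.round(0).astype(int).tolist()); e=I["w10"][280,290:345].mean(1); print(e.round(0).astype(int).tolist())
d=I["w6"][225:320,316:320].mean((1,2)); print(d.round(0).astype(int).tolist()); e=I["w6"][280,290:345].mean(1); print(e.round(0).astype(int).tolist())
```

```text
w6 [(np.int32(45), [264.0, 170.0]), (np.int32(49), [265.8, 221.0])] [[-44.6, -66.4], [-44.4, -110.9]]
w10 [(np.int32(56), [264.7, 171.4]), (np.int32(44), [266.0, 219.9])] [[-44.3, -68.8], [-44.4, -111.2]]
tab 0.96 shift 0 1.3
plate 0.85 shift 0 1.19
fixedblk 0.91 shift 0 -1.63
base 0.97 shift 0 0
knobF 0.96 shift 0 -1.45
knobM 0.95 shift 0 1.05
pad 0.79 shift 1 -0.38
[178, 178, 178, 178, 178, 178, 177, 178, 178, 178, 178, 178, 178, 178, 178, 178, 178, 178, 177, 177, 178, 178, 177, 178, 177, 176, 176, 176, 176, 176, 175, 175, 175, 174, 174, 154, 48, 23, 32, 40, 35, 20, 51, 99, 104, 52, 36, 35, 33, 34, 73, 105, 66, 32, 32, 30, 19, 62, 112, 99, 32, 30, 29, 34, 97, 163, 163, 163, 162, 162, 162, 162, 162, 162, 162, 161, 162, 161, 161, 162, 162, 162, 162, 162, 162, 162, 162, 162, 162, 162, 162, 162, 162, 162, 162]
[163, 163, 163, 163, 163, 163, 164, 164, 163, 163, 164, 164, 164, 137, 16, 20, 27, 31, 30, 29, 31, 30, 31, 30, 30, 28, 28, 28, 29, 32, 34, 35, 33, 34, 34, 35, 35, 34, 34, 32, 25, 75, 138, 162, 162, 162, 162, 162, 162, 162, 162, 161, 161, 160, 161]
[137, 137, 138, 137, 137, 137, 137, 137, 137, 137, 137, 137, 136, 136, 136, 136, 136, 136, 136, 136, 136, 136, 136, 136, 136, 136, 136, 136, 135, 136, 135, 136, 136, 135, 136, 119, 12, 16, 20, 18, 18, 48, 87, 79, 40, 18, 20, 19, 19, 32, 64, 86, 71, 19, 20, 20, 20, 20, 49, 88, 80, 42, 20, 21, 22, 21, 21, 19, 48, 114, 164, 164, 164, 163, 164, 164, 164, 163, 163, 163, 163, 163, 163, 163, 164, 164, 164, 164, 164, 164, 163, 164, 164, 164, 163]
[164, 165, 164, 164, 165, 164, 165, 165, 165, 164, 164, 139, 40, 15, 18, 19, 21, 22, 20, 22, 21, 19, 19, 20, 21, 20, 19, 22, 20, 19, 19, 20, 19, 21, 22, 20, 20, 20, 22, 20, 17, 16, 75, 139, 164, 164, 163, 163, 163, 163, 164, 163, 162, 163, 164]
```

Run:
```python
from h import *
p=np.load("p2.npy"); C6,C10=[cam("wrist",np.load(f"pics/{n}.png.npy")) for n in("w6","w10")]
def ed(C,t,h,w=10.5):
    k=kin(t,0)[3]; d=np.array([-np.cos(t),np.sin(t)])
    u=proj(C,cw(p,[c3(k-h*d),c3(k+h*d),c3(k,-w),c3(k,w)])); return np.r_[u[:2,1],u[3,0]-u[2,0]].round(1)
for h in(10,11,12): print(h,[ed(C6,t,h).tolist() for t in(.5,.55,.6)],"w10",[(t,ed(C10,t,h).tolist()) for t in(0,.06,.12,.2,.3)])
print("obs w6 260.8 294 30.7 ; w10 260.7 289.2 28.4")
```

```text
10 [[263.7, 291.9, 29.7], [262.7, 290.8, 29.9], [261.6, 289.6, 30.2]] w10 [(0, [264.1, 288.7, 27.4]), (0.06, [264.6, 289.8, 27.6]), (0.12, [264.8, 290.8, 27.9]), (0.2, [264.9, 291.6, 28.3]), (0.3, [264.4, 291.9, 28.7])]
11 [[262.3, 293.3, 29.7], [261.3, 292.3, 29.9], [260.2, 291.0, 30.2]] w10 [(0, [262.9, 289.9, 27.4]), (0.06, [263.3, 291.1, 27.6]), (0.12, [263.5, 292.0, 27.9]), (0.2, [263.5, 292.9, 28.3]), (0.3, [263.1, 293.2, 28.7])]
12 [[261.0, 294.7, 29.7], [260.0, 293.7, 29.9], [258.8, 292.4, 30.2]] w10 [(0, [261.6, 291.1, 27.4]), (0.06, [262.0, 292.3, 27.6]), (0.12, [262.2, 293.3, 27.9]), (0.2, [262.2, 294.2, 28.3]), (0.3, [261.7, 294.6, 28.7])]
obs w6 260.8 294 30.7 ; w10 260.7 289.2 28.4
```

Run:
```python
from h import *
print(robot.current_contact_force().round(1),robot.current_time_s()); workorder.close_job()
```

```text
[ 0.4  0.5 -0.6] 35.825
the job is handed in; nothing more can be done
```

I closed the cell and handed the job in at 35.8 s. My last checks agree with a clamped latch, but how far the gasket is squashed is the least certain of them.

**What I did:** I squeezed the tab, slid the sliding half home and released it; the picture showed the tab out. Then I hooked the loop behind the keeper and pressed the lever down to a hard stop.

**Last checks (wrist camera, after lifting clear):**
- **Lever:** the size and position of its pad in the image fit flat, about 0 rad, not 0.2 rad.
- **Loop:** the yellow pull is within 1 pixel of where it should be with the bar seated. When I drew the loop back, it moved freely for about 8 mm and then met the keeper post.
- **Sliding half:** it moved about 2.3 mm further in when the lever closed. If it was at 0 before that, the gasket is squashed more than the 1.5 mm needed. The tab's image position instead suggested about +1 mm before, so about 1.3 mm of squash. The latch geometry gives 3.8 mm.
- **Lock tab:** it still looked out after closing; I compared images and did not measure the tab directly.
- **Bottle, timer, dish, marker:** nothing was commanded near them, but I did not check their positions afterwards.

**What failed or disagreed:**
- **Fingertips:** they are about 29 mm further back than `tip_reach` says. Because of this, the first pinch at the tab and the first at the pull closed on nothing.
- **First slide:** after the missed tab pinch, the shut fingers pushed the sliding half to the first rack tooth. I then gripped the tab, though only near its top, before seeing the cause. The offset was corrected from the second pinch at the pull onwards.

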